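# Lay the cassette down in its bay and shut the lid

### The job

In the two-bay station one cassette still stands on end: push its upper part so that it tips over, away from the robot, and lies flat in its bay with its window face up, then swing that bay's lid over it and push the lid fully shut. Do all of it by pushing with the fingers: grip and lift nothing, and leave the other bay's plug and lid, the vials and all the other things where they are.

Things in the scene. Friction and masses are not known exactly. Their poses are not given: they have to be found in the camera images.
- station: Fixed low unit, grey base, white rim, 149 (x) by 250 (y) by 56 mm high. Origin: centre of its underside, on the table. x points from its front (robot side) to its hinge side, y to its left, z up; turned up to 0.35 rad. Two open bays, 125 (x) by 64 mm (y), centred at x 0, y +48 mm (left) and -48 mm (right); floors 30 mm, wall tops 56 mm above the table; end walls 12 mm, middle wall 32 mm thick.
- bay_left (a point): Centre of the left bay's floor (station x 0, y +48 mm, z 30 mm); axes as the station's.
- bay_right (a point): Centre of the right bay's floor (station x 0, y -48 mm, z 30 mm); axes as the station's.
- cassette: White cassette, 20 mm thick (x), 54 wide (y), 90 high (z), 80 to 150 g, amber window in the face towards the robot. Starts loose, standing on end on the left or right bay's floor close to its front end wall; tips about its lower far edge and falls by itself beyond about 13 degrees. Origin: centre of its underside as it stands; z runs up along it, x points away from the window face.
- cassette_center (a point): Middle of the cassette (45 mm along its z from its underside). Its height over the bay floor is 45 mm standing and 10 mm lying.
- lid_left (a joint): Left bay's lid, rad: 0 fully shut (level), pi/2 upright, more leans away from the robot; starts 1.4 to 1.75, at most 1.85. Blue frame, clear pane, 140 mm from hinge to free edge, 74 wide, 6 thick. Hinge line along station y at station x 70.5, z 58 mm, at the lid's underside, centred at y +48 mm. Stiff hinge (0.1 N m): stays where left, needs 1 to 2 N near the edge. Shut, its top is at 64 mm.
- lid_right (a joint): The same for the right bay's lid (centred at station y = -48 mm).
- lid_left_edge (a point): Middle of the left lid's free edge, on its outer face (the top face when shut).
- lid_right_edge (a point): Middle of the right lid's free edge, on its outer face.
- plug: Low bare-aluminium blanking plug standing in the bay without the cassette, 20 by 54 mm, 36 mm high, origin at the centre of its underside. To be left alone.
- vial_left: Small vial, 20 mm across, 40 mm high, standing on the station's left shoulder (56 mm above the table). Bystander; origin at the centre of its underside.
- vial_right: The same on the station's right shoulder. Bystander.
- bottle: White bottle, 66 mm across, 160 mm high, on the table to the left. Bystander; origin under its centre.
- jar: Amber jar, 60 mm across, 75 mm high, on the table to the right. Bystander; origin under its centre.
- beaker: Glass beaker, 72 mm across, 85 mm high, on the table to the left. Bystander; origin under its centre.
- tipbox: Grey and blue pipette-tip box, 120 by 85 by 57 mm high, on the table to the right. Bystander; origin under its centre.
- forceps: Steel forceps, 130 mm long, 8 mm high, lying on the table close behind the station (its hinge side), along its y. Bystander; origin under the middle.
Things that resemble listed ones, but are neither listed nor needed, are in the scene too. Of the things that look like the cassette, the smallest one is meant.

How it is judged:
By the outcome, as a careful person would: the job done as asked, in the order asked, and still so for the second after the job is handed in, with the robot touching nothing.
It also fails if it takes over 45 s, if anything falls off the work surface, if the arm or the gripper's body presses on something with over 40 N, if the wrist force passes 120 N, or if a joint passes its speed limit or range.

### The arm

A 6-joint arm with a two-finger parallel gripper is mounted at the origin on the work surface. World frame = base frame: x ahead of the robot, y to its left, z up, the work surface at z = 0. Lengths are in m, angles in rad, forces in N, time in s.
With the tool pointing down it reaches from about 0.35 to 0.775 m from the base axis. Payload 5.5 kg.
Tool frame: the origin (TCP) lies midway between the tips of the shut fingers; the grasp point (between the pads) lies 19 mm behind it (robot.grip_point_offset is the distance from the TCP to the grasp point, in m); z points along the fingers, y is the direction in which the jaws open and shut (so a half turn about z gives the same grasp; the last joint's range is limited). The gripper opens to 85 mm and grips with 20 to 120 N. Pads are 22 mm wide; open, the fingers measure 114 mm over their backs; the gripper's body (76 mm by 85 mm) begins 54 mm behind the grasp point. The pads swing forward as they close: fully open they stand 13 mm farther back than shut.
Start: joints at [1.195, 0.313, 0.046, 1.304, 0, 1.431], TCP at [0.134, 0.559, 0.231] pointing down, gripper open.
Joint ranges: [-2.76, 2.76], [-0.86, 1.69], [-1.03, 1.26], [-2.2, 2.34], [-1.47, 1.5], [-3.14, 3.14]. Speed limits (rad/s): [2.57, 2.57, 3.14, 3.14, 3.14, 3.14].

### API

Orientations are given as a rotation vector (axis times angle).
In Python, from plant import robot, eyes gives the robot as it stands.
- The arm moves only by the shell command python3 -m handwheel 'ROWS' [FORCE]. ROWS is JSON, one flat list of numbers, 5 for each row, row after row: the shift along the world's x, y, z in m, then the turn about the world's z in rad, then the finger opening in m, from 0 to 0.0854. A call has 1 to 12 rows; each row shifts and turns the commanded pose from where the row before left it; what a row does not reach is not made up. A row lasts 1/10 s, in which the tool goes at most 50 mm and 8.59 degrees, less where a joint would pass 70% of its speed; a pose out of reach is approached as far as the arm can. A call with a gripper value outside its range is refused whole. The fingers move at their own pace and stop on an object; FORCE is the grip in N (left out, the last holds). Time passes only in rows, so rows that do not move let the fingers close. It gives the time, the measured TCP pose, the force and the opening at its end, in the units of the state.
- robot.observe(): the state, without advancing time (a new reading comes with each control period).
- eyes.snapshot(name): name is "scene" or "side" or "wrist"; returns the picture (480x640x3 uint8, red, green, blue); there is no depth.
- eyes.calibration(name): a dict with "mtx" (3x3 intrinsics, pixels), "T" (4x4, takes a point from camera to world coordinates). Camera axes: x right, y up, looking along -z (the intrinsics and any distortion apply to the point x, -y, -z); pixel columns grow to the right and rows downward; lengths in m; the calibration is good to about 2 mm. A picture is of the moment at which its call begins: read the wrist's pose just before it. calibration takes no time and is no camera call; for the wrist camera it gives the pose at the moment of the call.
- robot.sign_off(): hands the job in, once; it reports no verdict.
The state is a dict: "clock": time; "joints": joint angles; "qd": joint speeds; "effort": joint torques, N m; "ee_pos": TCP position; "tcp_rot": TCP orientation; "contact_force": force on the tool from outside, world axes, zero at the start; "torque": the same for the moment, N m; "finger_gap": finger opening in m.
Only numpy, scipy, OpenCV 4.12 (cv2) and the standard library are available. Lean on these libraries where they do the work, as an engineer would, in place of code of your own. Each camera call takes 0.05 s, during which the arm holds its last target.

## Working session

There is one attempt and no reset: what is moved stays moved. The work goes in short steps, Python scripts to look and compute and a shell command to move; the robot and the scene stay as the last step left them, time stands still between calls to the robot, and variables do not carry over. Pictures are saved under pics/ and viewed, and the job is handed in when it is done.

```bash
ls; mkdir -p pics; python3 - <<'E'
from plant import robot, eyes
import cv2
for n in ("scene","side","wrist"):
    c=eyes.calibration(n); print(n,c)
    cv2.imwrite(f"pics/a_{n}.png",cv2.cvtColor(eyes.snapshot(n),cv2.COLOR_RGB2BGR))
print(robot.observe())
E
```

```text
pics
scene {'mtx': array([[565.26477793,   0.        , 322.5226203 ],
       [  0.        , 565.26477793, 232.50782623],
       [  0.        ,   0.        ,   1.        ]]), 'T': array([[ 0.83704141, -0.35595709,  0.41551923,  1.06089653],
       [ 0.54683881,  0.51908512, -0.65690027, -0.82610988],
       [ 0.01813846,  0.77707476,  0.62914689,  0.86725135],
       [ 0.        ,  0.        ,  0.        ,  1.        ]])}
side {'mtx': array([[620.68318184,   0.        , 320.03872722],
       [  0.        , 620.68318184, 246.52659004],
       [  0.        ,   0.        ,   1.        ]]), 'T': array([[ 0.86077135,  0.37351386, -0.34577459, -0.0245131 ],
       [-0.5087956 ,  0.65027847, -0.56414975, -0.87615876],
       [ 0.01413202,  0.66153254,  0.74978329,  1.23013499],
       [ 0.        ,  0.        ,  0.        ,  1.        ]])}
wrist {'mtx': array([[333.412664  ,   0.        , 322.54484473],
       [  0.        , 333.412664  , 241.11146627],
       [  0.        ,   0.        ,   1.        ]]), 'T': array([[ 0.23269426, -0.93031775, -0.2834824 ,  0.06241058],
       [ 0.97254825,  0.22204587,  0.06960989,  0.5771117 ],
       [-0.00181322, -0.29189813,  0.9564477 ,  0.37305783],
       [ 0.        ,  0.        ,  0.        ,  1.        ]])}
{'clock': 0.15, 'joints': array([ 1.19540613e+00,  3.13844113e-01,  4.52766926e-02,  1.30363830e+00,
       -5.42453541e-06,  1.43119792e+00]), 'qd': array([-0.00114617, -0.00454456,  0.00380874,  0.00162182,  0.00201904,
        0.00107808]), 'effort': array([ 2.06173601e-03, -4.81065416e+01,  2.98814589e+01,  1.38757081e-02,
       -1.32637929e-04, -3.82979664e-06]), 'ee_pos': array([0.1341963 , 0.5587288 , 0.23061954]), 'tcp_rot': array([-3.69481774e-01, -3.11943280e+00,  2.14281684e-03]), 'contact_force': array([-0.20528158, -0.65820833,  0.14601079]), 'torque': array([ 0.00243205, -0.00677467,  0.05077271]), 'finger_gap': 0.08504453492736976}
```

View pics/a_scene.png

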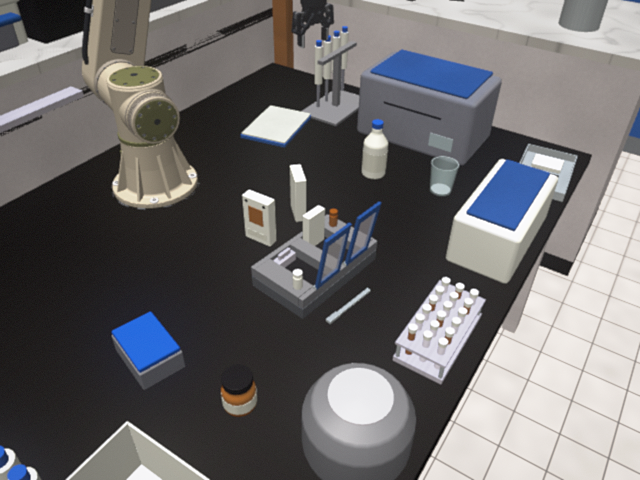

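View pics/a_side.png

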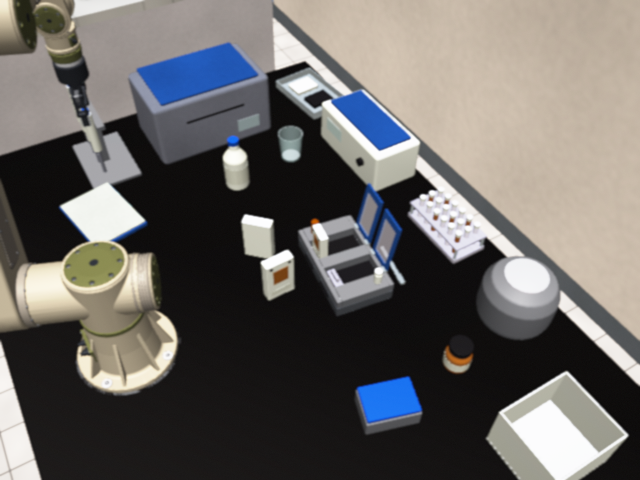

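View pics/a_wrist.png

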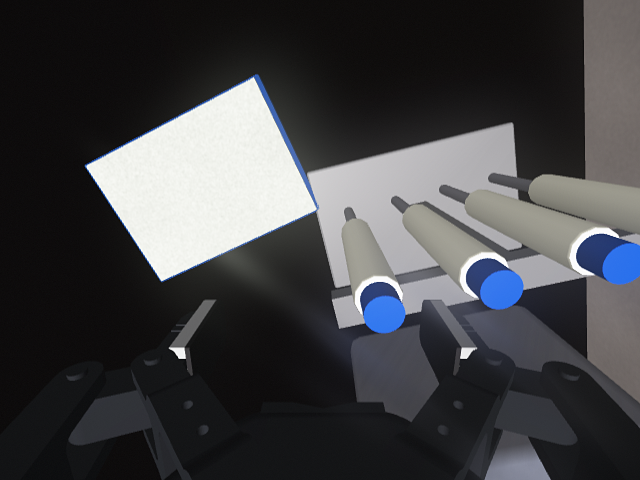

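```bash
python3 - <<'E'
import cv2
a=cv2.imread("pics/a_scene.png")[150:325,230:400]; cv2.imwrite("pics/b1.png",cv2.resize(a,None,fx=4.4,fy=3.4 if 0 else 3.4,interpolation=cv2.INTER_CUBIC) if 0 else cv2.resize(a,None,fx=3.4,fy=3.4,interpolation=cv2.INTER_CUBIC))
a=cv2.imread("pics/a_side.png")[170:330,230:430]; cv2.imwrite("pics/b2.png",cv2.resize(a,None,fx=3.7,fy=3.7,interpolation=cv2.INTER_CUBIC))
E
```

```text
(no output)
```

View pics/b1.png

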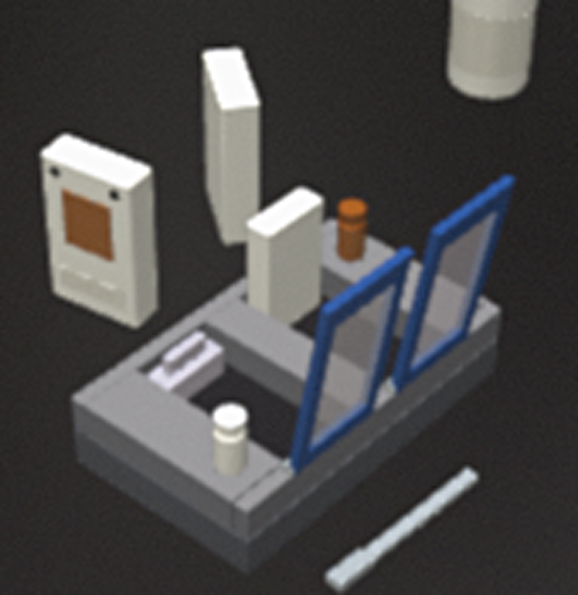

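View pics/b2.png

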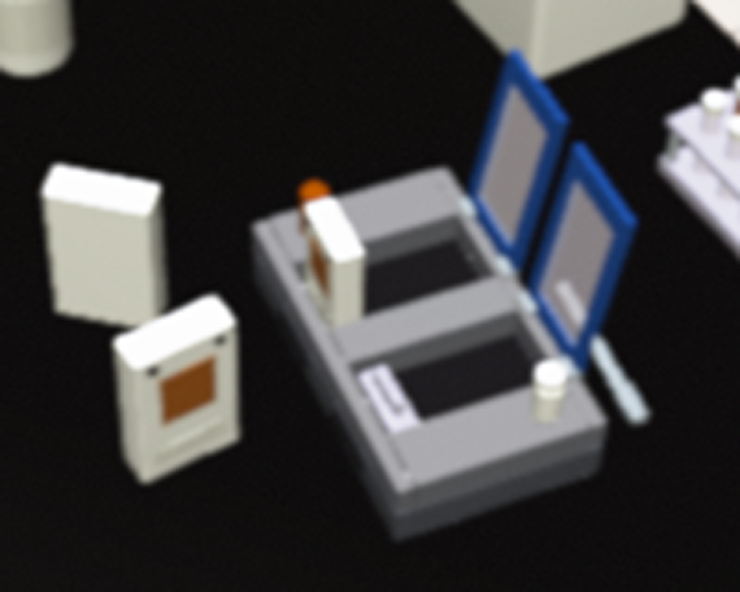

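```bash
cat > h.py <<'E'
import numpy as np, cv2
from plant import robot, eyes
from scipy.optimize import least_squares
def proj(c,P):
    P=np.atleast_2d(P); T=np.linalg.inv(c['T']); q=P@T[:3,:3].T+T[:3,3]
    q=np.c_[q[:,0],-q[:,1],-q[:,2]]@c['mtx'].T
    return q[:,:2]/q[:,2:]
def ray(c,uv,z):
    d=np.linalg.inv(c['mtx'])@[uv[0],uv[1],1]; d=c['T'][:3,:3]@[d[0],-d[1],-d[2]]; o=c['T'][:3,3]
    return o+d*(z-o[2])/d[2]
E
python3 - <<'E'
from h import *
cs=eyes.calibration('scene'); cd=eyes.calibration('side')
S=lambda u,v:(230+u/3.4,150+v/3.4); D=lambda u,v:(230+u/3.7,170+v/3.7)
X,Y=.0745,.125
obs=[(cs,S(73,400),(-X,-Y)),(cs,S(250,515),(X,-Y)),(cs,S(500,310),(X,Y)),
(cd,D(253,228),(-X,Y)),(cd,D(445,170),(X,Y)),(cd,D(605,420),(X,-Y)),(cd,D(398,490),(-X,-Y))]
def f(p,full=False):
    R=[]
    for c,uv,(a,b) in obs:
        w=[p[0]+np.cos(p[2])*a-np.sin(p[2])*b,p[1]+np.sin(p[2])*a+np.cos(p[2])*b,.056]
        R+=list(proj(c,w)[0]-uv)
    return np.array(R)
for o in obs: print(o[2],ray(o[0],o[1],.056))
r=least_squares(f,[.5,-.1,0],x_scale=.1); p=r.x;print(p,np.round(f(p).reshape(-1,2),1))
def st(w): 
    d=w[:2]-p[:2]; return np.round([np.cos(p[2])*d[0]+np.sin(p[2])*d[1],-np.sin(p[2])*d[0]+np.cos(p[2])*d[1],w[2]],4)
for u in [(308,203),(332,197),(363,258),(338,268)]:
    w=ray(cd,D(*u),.12); print('side',w,st(w))
for u in [(248,226),(275,245),(323,200),(300,187)]:
    w=ray(cs,S(*u),.12); print('scene',w,st(w))
# lid angles
for name,y0,oc,od in [('L',.048,[(435,237),(513,180)],[(512,53),(565,122)]),('R',-.048,[(325,312),(410,252)],[(580,148),(634,220)])]:
    def g(t):
        R=[]
        for c,uvs,ys in [(cs,[S(*u) for u in oc],(-.037,.037)),(cd,[D(*u) for u in od],(.037,-.037))]:
            for uv,dy in zip(uvs,ys):
                a=.0705-.14*np.cos(t[0])+.006*np.sin(t[0])*0; b=y0+dy; z=.058+.14*np.sin(t[0])
                w=[p[0]+np.cos(p[2])*a-np.sin(p[2])*b,p[1]+np.sin(p[2])*a+np.cos(p[2])*b,z]
                R+=list(proj(c,w)[0]-uv)
        return np.array(R)
    r=least_squares(g,[1.5]);print(name,r.x,np.round(r.fun,1))
E
```

```text
(-0.0745, -0.125) [ 0.4658189  -0.16265646  0.056     ]
(0.0745, -0.125) [ 0.61279462 -0.18209202  0.056     ]
(0.0745, 0.125) [0.64302989 0.06430373 0.056     ]
(-0.0745, 0.125) [0.49462183 0.07915107 0.056     ]
(0.0745, 0.125) [0.64096973 0.0602083  0.056     ]
(0.0745, -0.125) [ 0.60973656 -0.18263523  0.056     ]
(-0.0745, -0.125) [ 0.46379586 -0.16321962  0.056     ]
[ 0.55374482 -0.04966364 -0.12594288] [[-1.1  0.1]
 [-0.6  0.1]
 [ 0.3 -0.1]
 [-0.6 -1.3]
 [-0.2 -1.4]
 [ 0.9 -0.3]
 [ 0.4  0.3]]
side [0.50911197 0.02864947 0.12      ] [-0.0541  0.0721  0.12  ]
side [0.52576179 0.02545032 0.12      ] [-0.0372  0.071   0.12  ]
side [ 0.51541748 -0.0317595   0.12      ] [-0.0403  0.0129  0.12  ]
side [ 0.49684157 -0.03116509  0.12      ] [-0.0588  0.0112  0.12  ]
scene [ 0.50191168 -0.02358213  0.12      ] [-0.0547  0.0194  0.12  ]
scene [ 0.52721989 -0.0301735   0.12      ] [-0.0288  0.016   0.12  ]
scene [0.52628402 0.02704287 0.12      ] [-0.0369  0.0726  0.12  ]
scene [0.50603188 0.03047964 0.12      ] [-0.0574  0.0735  0.12  ]
L [1.76961414] [ 0.4 -0.3 -0.3 -0.2  0.2 -1.5 -0.3 -0.5]
R [1.75599894] [ 0.3  0.8  0.  -0.  -0.7 -1.4 -0.4  0.4]
```

```bash
python3 - <<'E'
from h import *
cs=eyes.calibration('scene'); cd=eyes.calibration('side')
p=[.5537,-.0497,-.1259]
def st(w): 
    d=w[:2]-p[:2]; return np.round([np.cos(p[2])*d[0]+np.sin(p[2])*d[1],-np.sin(p[2])*d[0]+np.cos(p[2])*d[1]],3)
S=lambda u,v:(230+u/3.4,150+v/3.4); D=lambda u,v:(230+u/3.7,170+v/3.7)
for n,c,uv in [('box nearL base scene',cs,(359,120)),('box near R base',cs,(443,155)),('box side base',cd,(173,157)),('box side base r',cd,(270,128)),('bottle base',cd,(237,187)),
 ('d1 base a',cs,S(135,325)),('d1 base b',cs,S(155,315)),('d1 base c',cs,S(55,295)),('d1 side a',cd,D(148,480)),('d1 side b',cd,D(238,437)),('d1 side c',cd,D(125,462)),
 ('d2 base',cs,S(228,243)),('d2b',cs,S(208,195)),('d2 side',cd,D(60,315)),('d2 side r',cd,D(165,320))]:
    w=ray(c,uv,0);print(n,np.round(w[:2],3),st(w))
w=ray(cs,(314,257) if 0 else S(350,258),.056);print('vialL',st(w)); print('vialL side',st(ray(cd,D(303,222),.056)))
# heights: two view triangulation for d1, d2 top corners
def tri(a,b):
    f=lambda X: np.r_[proj(cs,X)[0]-a,proj(cd,X)[0]-b]
    return least_squares(f,[.45,0,.1]).x
print('d1 top right-front',tri(S(152,180),D(232,345)),'d1 topback-left?',tri(S(65,137),D(215,300)))
print('d2 top', tri(S(258,105),D(160,212)),tri(S(205,52),D(52,170)))
print('box top',tri((359,75),(155,100)))
def W(a,b): return np.round([p[0]+np.cos(p[2])*a-np.sin(p[2])*b,p[1]+np.sin(p[2])*a+np.cos(p[2])*b],4)
for a,b in [(-.10,.045),(-.09,.045),(-.02,.045),(.14,.05),(-.04,.05)]: print(a,b,W(a,b))
E
```

```text
box nearL base scene [0.269 0.632] [-0.368  0.64 ]
box near R base [0.583 0.586] [-0.051  0.634]
box side base [0.342 0.58 ] [-0.289  0.598]
box side base r [0.66 0.56] [0.029 0.619]
bottle base [0.452 0.365] [-0.153  0.399]
d1 base a [ 0.412 -0.032] [-0.143 -0.001]
d1 base b [ 0.417 -0.016] [-0.14   0.016]
d1 base c [ 0.345 -0.038] [-0.208 -0.015]
d1 side a [ 0.348 -0.039] [-0.206 -0.016]
d1 side b [ 0.417 -0.038] [-0.137 -0.005]
d1 side c [ 0.341 -0.018] [-0.215  0.004]
d2 base [0.412 0.08 ] [-0.157  0.111]
d2b [0.365 0.12 ] [-0.208  0.145]
d2 side [0.361 0.119] [-0.213  0.144]
d2 side r [0.423 0.079] [-0.146  0.111]
vialL [-0.035  0.101]
vialL side [-0.04   0.112]
d1 top right-front [ 0.41689456 -0.02632977  0.10866758] d1 topback-left? [ 0.39157059 -0.06261957  0.17250659]
d2 top [0.42704039 0.08792568 0.11402593] [0.36794247 0.12150428 0.13275212]
box top [0.31489457 0.54868673 0.21185789]
-0.1 0.045 [0.4601 0.0075]
-0.09 0.045 [0.4701 0.0062]
-0.02 0.045 [ 0.5395 -0.0025]
0.14 0.05 [ 0.6989 -0.0177]
-0.04 0.05 [0.5203 0.0049]
```

```bash
python3 -m handwheel '[0,0,0.03,0,0, 0,0,0.03,0,0, 0.02,-0.034,0,0.011,0, 0.02,-0.034,0,0.011,0, 0.02,-0.034,0,0.011,0, 0.02,-0.034,0,0.011,0, 0.02,-0.034,0,0.011,0, 0.02,-0.034,0,0.011,0, 0.02,-0.034,0,0.011,0, 0.02,-0.034,0,0.011,0, 0.02,-0.034,0,0.011,0, 0.02,-0.034,0,0.011,0]' 30
python3 -m handwheel '[0.02,-0.034,0,0,0, 0.02,-0.034,0,0,0, 0.02,-0.034,0,0,0, 0.02,-0.034,0,0,0, 0.02,-0.034,0,0,0, 0.023,-0.035,0,0,0, 0,0,0,0,0, 0,0,0,0,0]'
python3 - <<'E'
from h import *
for n in ('wrist','side'):
    cv2.imwrite(f"pics/c_{n}.png",cv2.cvtColor(eyes.snapshot(n),cv2.COLOR_RGB2BGR))
o=robot.observe();R=cv2.Rodrigues(o['tcp_rot'])[0];print(o['ee_pos'],R.round(3),o['contact_force'],o['finger_gap'],o['clock'])
E
```

```text
clock: 1.35
ee_pos: [0.3347, 0.2176, 0.2913]
tcp_rot: [0.196, 3.135, 0.0]
contact_force: [0.9, 0.8, 0.3]
finger_gap: 0.0001
clock: 2.15
ee_pos: [0.4572, 0.0134, 0.2907]
tcp_rot: [-0.201, -3.133, -0.001]
contact_force: [-0.4, 0.3, -0.2]
finger_gap: 0.0001
[0.45666986 0.01470754 0.29115404] [[-0.992  0.125 -0.001]
 [ 0.125  0.992  0.001]
 [ 0.001  0.    -1.   ]] [-0.02638141  0.36191338 -0.7228568 ] -0.00012012716507409885 2.25
```

View pics/c_wrist.png

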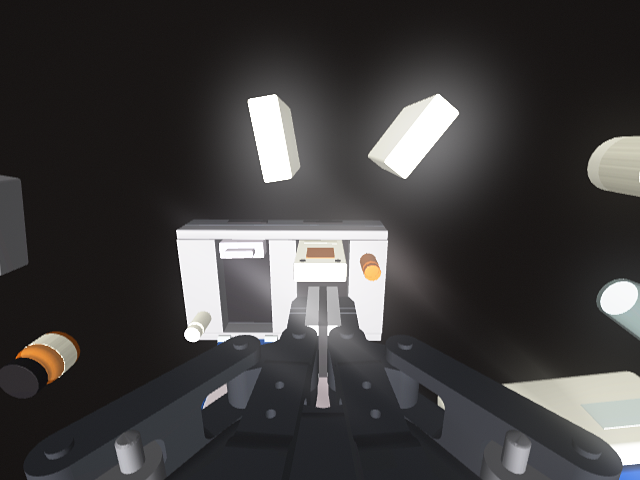

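View pics/c_side.png

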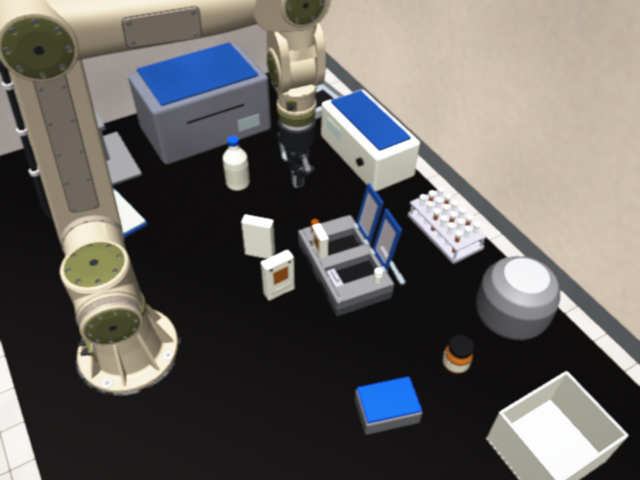

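```bash
python3 - <<'E'
from h import *
c=eyes.calibration('wrist')
p=[.5537,-.0497,-.1259]
def st(w): 
    d=w[:2]-p[:2]; return np.round([np.cos(p[2])*d[0]+np.sin(p[2])*d[1],-np.sin(p[2])*d[0]+np.cos(p[2])*d[1]],3)
for uv,z in [((295,262),.12),((346,262),.12),((345,282),.12),((297,282),.12),((177,230),.056),((387,230),.056)]: print(uv,st(ray(c,uv,z)))
print(st(robot.observe()['ee_pos']))
a=cv2.imread('pics/c_wrist.png')[200:350,160:410];cv2.imwrite('pics/c2.png',cv2.resize(a,None,fx=3.2,fy=3.2))
E
```

```text
(295, 262) [-0.061  0.025]
(346, 262) [-0.061  0.076]
(345, 282) [-0.039  0.076]
(297, 282) [-0.039  0.027]
(177, 230) [-0.077 -0.118]
(387, 230) [-0.077  0.128]
[-0.104  0.052]
```

View pics/c2.png

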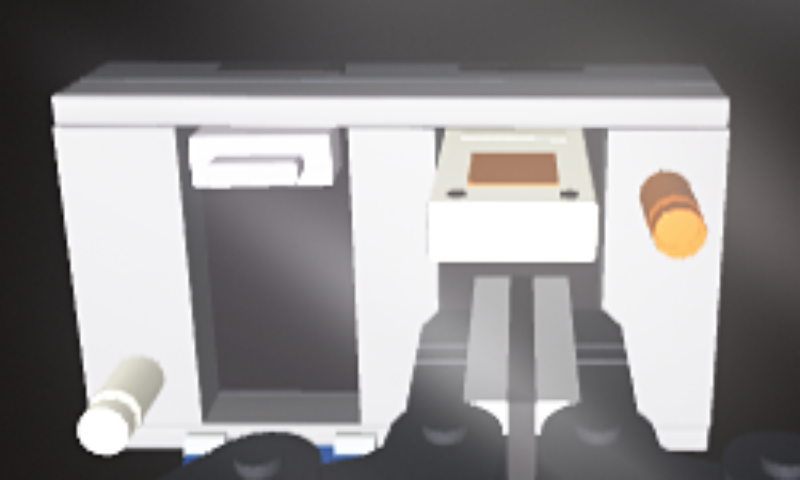

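```bash
python3 -m handwheel '[0,-0.005,-0.04,0,0, 0,0,-0.04,0,0, 0,0,-0.04,0,0, 0,0,-0.04,0,0, 0,0,-0.026,0,0, 0,0,0,0,0, 0,0,0,0,0]'
python3 - <<'E'
from h import *
for n in ('scene','side'):
    im=cv2.cvtColor(eyes.snapshot(n),cv2.COLOR_RGB2BGR)
    a=im[140:325,220:400] if n=='scene' else im[130:320,230:430]
    cv2.imwrite(f"pics/d_{n}.png",cv2.resize(a,None,fx=3.1,fy=3.1,interpolation=cv2.INTER_CUBIC))
o=robot.observe();print(o['ee_pos'],o['contact_force'],o['clock'])
E
```

```text
clock: 2.95
ee_pos: [0.457, 0.0101, 0.106]
tcp_rot: [-0.195, -3.135, -0.0]
contact_force: [0.4, -0.1, 0.1]
finger_gap: 0.0002
[0.45867767 0.00948105 0.10725598] [ 0.23754238 -1.01975725 -0.01943977] 3.05
```

View pics/d_scene.png

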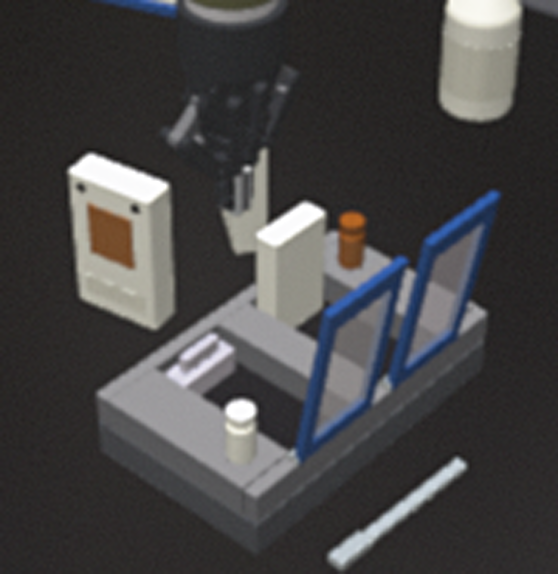

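View pics/d_side.png

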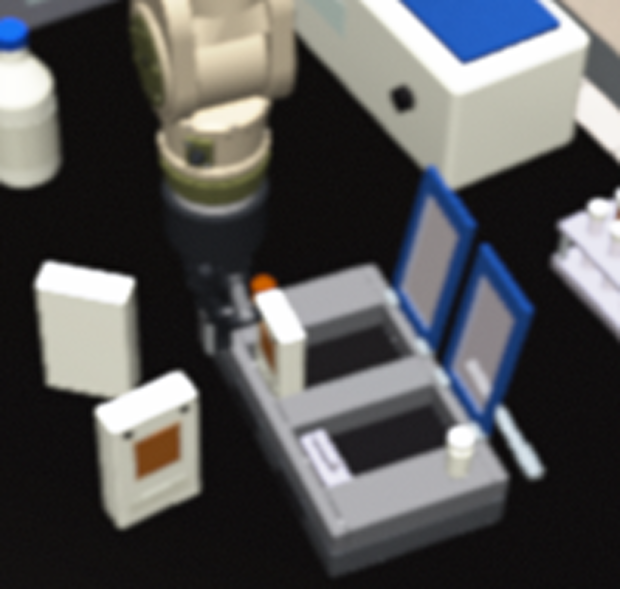

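```bash
python3 -m handwheel '[0.01,-0.001,0,0,0, 0.01,-0.001,0,0,0, 0.008,-0.001,0,0,0, 0.006,-0.001,0,0,0, 0.006,-0.001,0,0,0, 0.006,-0.001,0,0,0, 0.006,-0.001,0,0,0]'
python3 -m handwheel '[0.006,-0.001,0,0,0, 0.006,-0.001,0,0,0, 0.006,-0.001,0,0,0]'
python3 - <<'E'
from h import *
for n in ('scene','side'):
    im=cv2.cvtColor(eyes.snapshot(n),cv2.COLOR_RGB2BGR)
    a=im[140:325,220:400] if n=='scene' else im[130:320,230:430]
    cv2.imwrite(f"pics/e_{n}.png",cv2.resize(a,None,fx=3.1,fy=3.1,interpolation=cv2.INTER_CUBIC))
o=robot.observe();print(o['ee_pos'],o['contact_force'],o['clock'])
E
```

```text
clock: 3.75
ee_pos: [0.5097, 0.002, 0.1052]
tcp_rot: [-0.198, -3.135, -0.0]
contact_force: [-0.2, 0.6, 0.2]
finger_gap: -0.0001
clock: 4.05
ee_pos: [0.5278, -0.001, 0.1053]
tcp_rot: [-0.197, -3.135, -0.0]
contact_force: [-0.3, -0.2, -0.0]
finger_gap: 0.0
[ 0.52832281 -0.00108358  0.10535802] [-0.03818262  0.09730432  0.04849389] 4.15
```

View pics/e_scene.png

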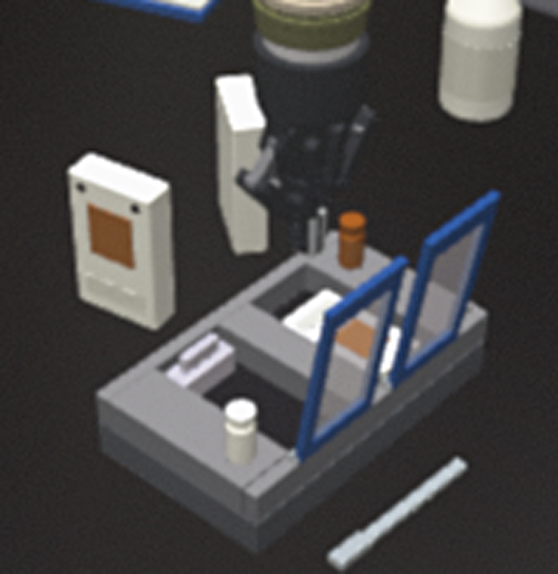

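View pics/e_side.png

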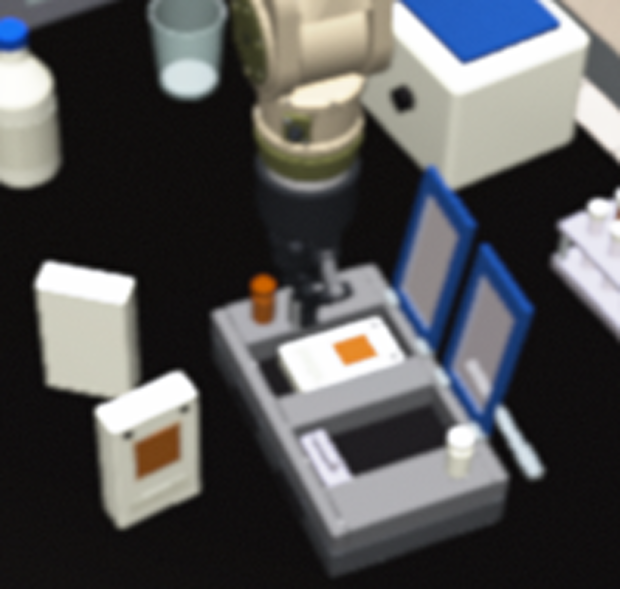

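```bash
python3 -m handwheel '[0,0,0.04,0,0, 0,0,0.04,0,0, 0,0,0.04,0,0, 0,0,0.04,0,0, -0.02,0,0.035,0,0, -0.04,0,0,0,0, -0.02,0,0,0,0, 0,0,0,0,0]'
python3 - <<'E'
from h import *
im=cv2.cvtColor(eyes.snapshot('wrist'),cv2.COLOR_RGB2BGR)
cv2.imwrite("pics/f_wrist.png",cv2.resize(im[200:350,160:410],None,fx=3.2,fy=3.2))
o=robot.observe();print(o['ee_pos'],o['contact_force'],o['clock'])
E
```

```text
clock: 4.95
ee_pos: [0.4451, -0.0006, 0.3013]
tcp_rot: [0.198, 3.135, -0.0]
contact_force: [1.1, -0.4, 0.2]
finger_gap: -0.0
[ 0.44672401 -0.00076963  0.3009792 ] [ 0.88086988 -0.35053456 -0.02453543] 5.0
```

View pics/f_wrist.png

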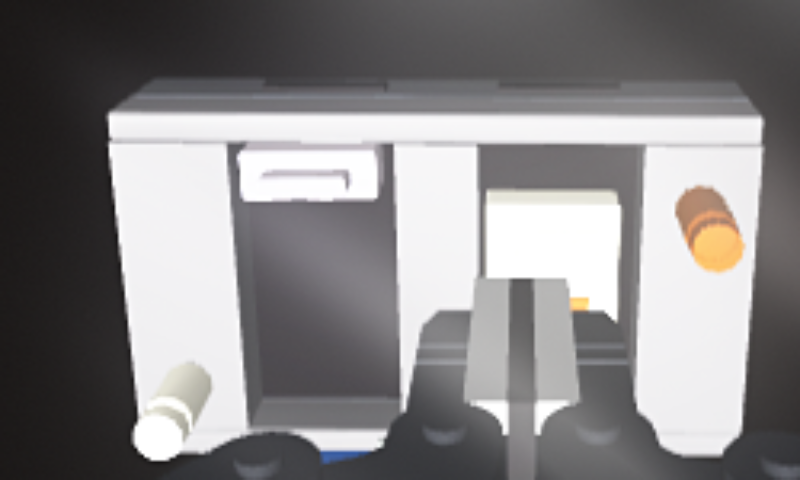

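```bash
python3 -m handwheel '[0.037,-0.0025,0,0,0, 0.037,-0.0025,0,0,0, 0.037,-0.0025,0,0,0, 0.037,-0.0025,0,0,0, 0.037,-0.0025,0,0,0, 0.037,-0.0025,0,0,0, 0.037,-0.0025,0,0,0, 0,0,0,0,0, 0,0,0,0,0]'
python3 -m handwheel '[0,0,-0.04,0,0, 0,0,-0.04,0,0, 0,0,-0.04,0,0, 0,0,-0.015,0,0, 0,0,0,0,0, 0,0,0,0,0]'
python3 - <<'E'
from h import *
for n in ('scene','side'):
    im=cv2.cvtColor(eyes.snapshot(n),cv2.COLOR_RGB2BGR)
    a=im[140:325,220:400] if n=='scene' else im[130:320,230:430]
    cv2.imwrite(f"pics/g_{n}.png",cv2.resize(a,None,fx=3.1,fy=3.1,interpolation=cv2.INTER_CUBIC))
o=robot.observe();print(o['ee_pos'],o['contact_force'],o['clock'])
E
```

```text
clock: 5.9
ee_pos: [0.7076, -0.0185, 0.2967]
tcp_rot: [-0.197, -3.131, -0.001]
contact_force: [0.3, -0.4, 0.9]
finger_gap: 0.0002
clock: 6.5
ee_pos: [0.706, -0.0182, 0.167]
tcp_rot: [0.197, 3.134, -0.0]
contact_force: [-0.0, -0.2, 0.3]
finger_gap: -0.0003
[ 0.7072524  -0.01846403  0.16815516] [ 0.15565192 -0.51324926 -0.02809615] 6.6
```

View pics/g_scene.png

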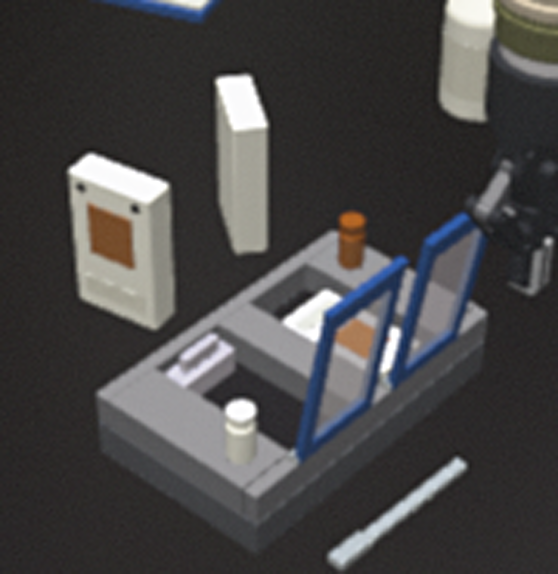

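View pics/g_side.png

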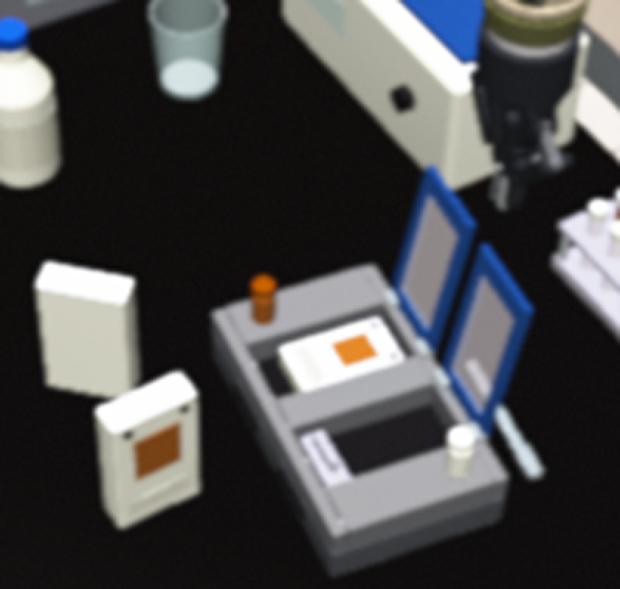

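```bash
python3 -m handwheel '[-0.012,0.0015,0,0,0, -0.012,0.0015,0,0,0, -0.012,0.0015,0,0,0, -0.012,0.0015,0,0,0, -0.012,0.0015,0,0,0, -0.012,0.0015,0,0,0]'
python3 -m handwheel '[-0.012,0.0015,-0.002,0,0, -0.012,0.0015,-0.003,0,0, -0.012,0.0015,-0.004,0,0]'
python3 - <<'E'
from h import *
for n in ('scene','side'):
    im=cv2.cvtColor(eyes.snapshot(n),cv2.COLOR_RGB2BGR)
    a=im[140:325,220:400] if n=='scene' else im[130:320,230:430]
    cv2.imwrite(f"pics/i_{n}.png",cv2.resize(a,None,fx=3.1,fy=3.1,interpolation=cv2.INTER_CUBIC))
o=robot.observe();print(o['ee_pos'],o['contact_force'],o['clock'])
E
```

```text
clock: 7.2
ee_pos: [0.6356, -0.0095, 0.168]
tcp_rot: [0.197, 3.13, -0.0]
contact_force: [2.0, 0.8, -0.2]
finger_gap: -0.0
clock: 7.5
ee_pos: [0.5998, -0.005, 0.1591]
tcp_rot: [0.197, 3.13, -0.0]
contact_force: [1.1, 0.8, 1.6]
finger_gap: 0.0001
[ 0.59809508 -0.00473163  0.15825995] [0.23346132 0.28714458 0.49031196] 7.6
```

View pics/i_scene.png

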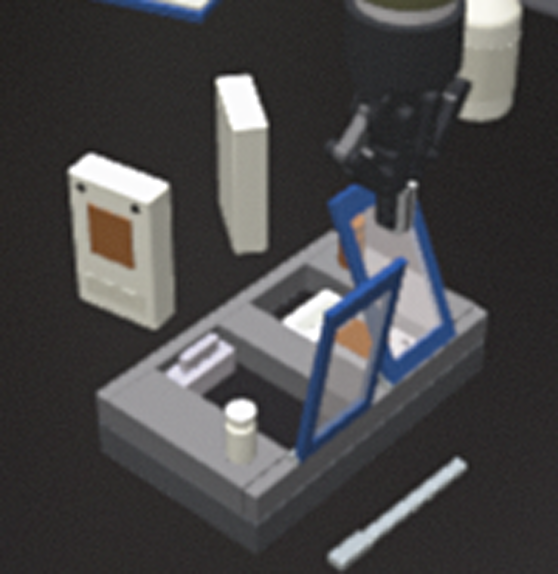

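View pics/i_side.png

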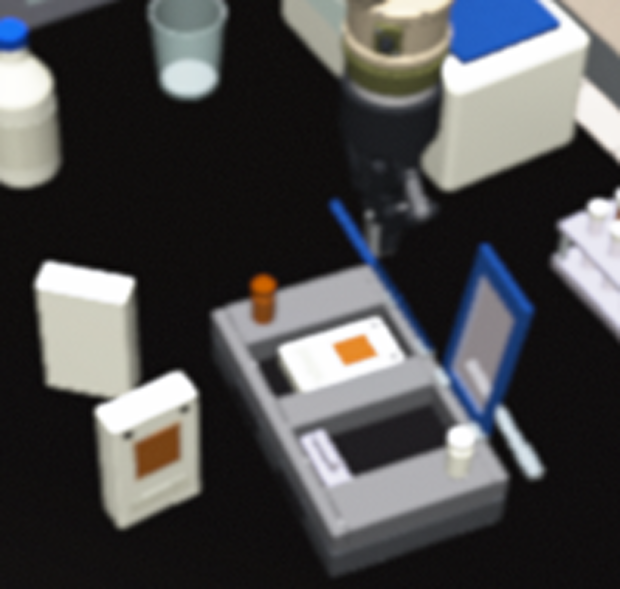

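```bash
python3 -m handwheel '[-0.0125,0,-0.007,0,0, -0.0125,-0.0005,-0.008,0,0, -0.0125,-0.0005,-0.009,0,0, -0.009,-0.001,-0.01,0,0, -0.008,-0.001,-0.011,0,0, -0.007,-0.001,-0.011,0,0]'
python3 -m handwheel '[-0.006,-0.001,-0.01,0,0, -0.005,-0.001,-0.01,0,0]'
python3 - <<'E'
from h import *
for n in ('scene','side'):
    im=cv2.cvtColor(eyes.snapshot(n),cv2.COLOR_RGB2BGR)
    a=im[140:325,220:400] if n=='scene' else im[130:320,230:430]
    cv2.imwrite(f"pics/j_{n}.png",cv2.resize(a,None,fx=3.1,fy=3.1,interpolation=cv2.INTER_CUBIC))
o=robot.observe();print(o['ee_pos'],o['contact_force'],o['clock'])
E
```

```text
clock: 8.2
ee_pos: [0.5385, -0.0091, 0.1017]
tcp_rot: [0.197, 3.132, -0.0]
contact_force: [1.6, 0.9, 0.8]
finger_gap: 0.0003
clock: 8.4
ee_pos: [0.5269, -0.0112, 0.0808]
tcp_rot: [0.197, 3.133, -0.0]
contact_force: [-0.1, -0.4, 0.9]
finger_gap: 0.0
[ 0.52472193 -0.01087863  0.07929688] [ 0.33874413 -0.08455704 -0.24840664] 8.5
```

View pics/j_scene.png

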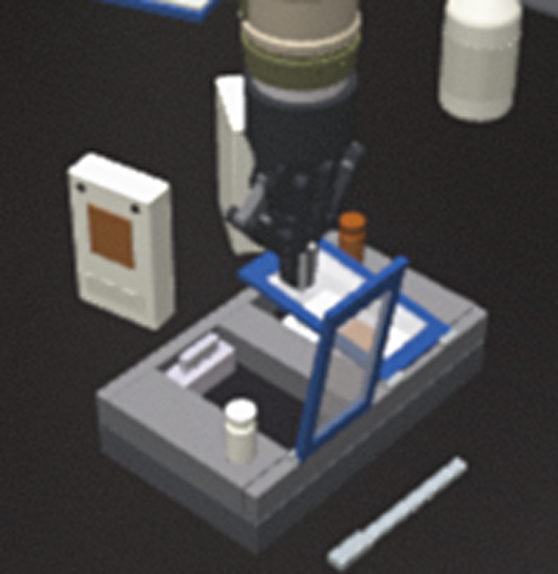

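View pics/j_side.png

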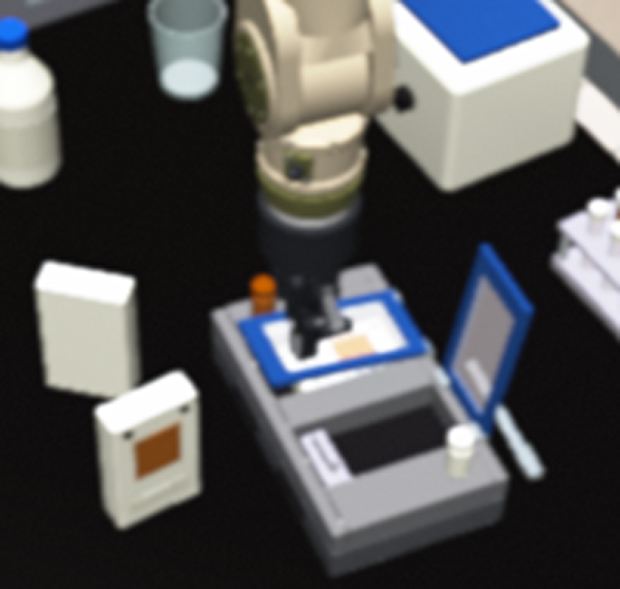

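```bash
python3 -m handwheel '[-0.003,0,-0.005,0,0, -0.002,0,-0.004,0,0, 0,0,-0.003,0,0]'; python3 -m handwheel '[0,0,-0.002,0,0]'; python3 -m handwheel '[0,0,-0.001,0,0]';  python3 -m handwheel '[0,0,-0.001,0,0]'
```

```text
clock: 8.8
ee_pos: [0.5208, -0.0109, 0.0682]
tcp_rot: [0.197, 3.135, 0.0]
contact_force: [-0.3, 0.3, -0.2]
finger_gap: 0.0002
clock: 8.9
ee_pos: [0.5208, -0.0109, 0.0661]
tcp_rot: [-0.197, -3.135, -0.0]
contact_force: [-1.1, 0.6, -0.0]
finger_gap: -0.0002
clock: 9.0
ee_pos: [0.5208, -0.0108, 0.0651]
tcp_rot: [-0.197, -3.135, -0.0]
contact_force: [-0.1, 0.9, 0.8]
finger_gap: 0.0
clock: 9.1
ee_pos: [0.5209, -0.0109, 0.0643]
tcp_rot: [-0.197, -3.135, -0.0]
contact_force: [0.2, 0.4, 0.8]
finger_gap: -0.0001
```

```bash
for i in 1; do python3 -m handwheel '[0,0,-0.001,0,0, 0,0,0,0,0]';python3 -m handwheel '[0,0,-0.001,0,0, 0,0,0,0,0]';python3 -m handwheel '[0,0,-0.001,0,0, 0,0,0,0,0]'; done
```

```text
clock: 9.3
ee_pos: [0.521, -0.0108, 0.064]
tcp_rot: [0.197, 3.135, -0.0]
contact_force: [-1.2, 1.0, 5.9]
finger_gap: 0.0002
clock: 9.5
ee_pos: [0.521, -0.0108, 0.0638]
tcp_rot: [0.197, 3.134, -0.0]
contact_force: [-4.1, 1.1, 11.4]
finger_gap: 0.0003
clock: 9.7
ee_pos: [0.521, -0.0109, 0.0637]
tcp_rot: [0.197, 3.134, -0.0]
contact_force: [-7.2, 1.1, 19.0]
finger_gap: -0.0005
```

```bash
python3 -m handwheel '[0,0,0.005,0,0, 0,0,0.02,0,0, 0,0,0.04,0,0, 0,0,0.04,0,0, 0,0,0.04,0,0, 0,0,0.04,0,0, -0.03,0,0.04,0,0, -0.04,0,0.02,0,0, 0,0,0,0,0, 0,0,0,0,0]'
python3 - <<'E'
from h import *
for n in ('scene','side','wrist'):
    im=cv2.cvtColor(eyes.snapshot(n),cv2.COLOR_RGB2BGR)
    cv2.imwrite(f"pics/k_{n}_full.png",im)
    a=im[140:325,220:400] if n=='scene' else im[130:320,230:430] if n=='side' else im[180:360,150:420]
    cv2.imwrite(f"pics/k_{n}.png",cv2.resize(a,None,fx=2.9,fy=2.9,interpolation=cv2.INTER_CUBIC))
o=robot.observe();print(o['ee_pos'],o['contact_force'],o['clock'])
E
```

```text
clock: 10.7
ee_pos: [0.4511, -0.011, 0.3072]
tcp_rot: [0.198, 3.132, -0.0]
contact_force: [0.2, -0.0, -0.1]
finger_gap: 0.0
[ 0.45121541 -0.01087972  0.30520544] [ 0.43088162  0.07631186 -0.67547107] 10.85
```

View pics/k_scene.png

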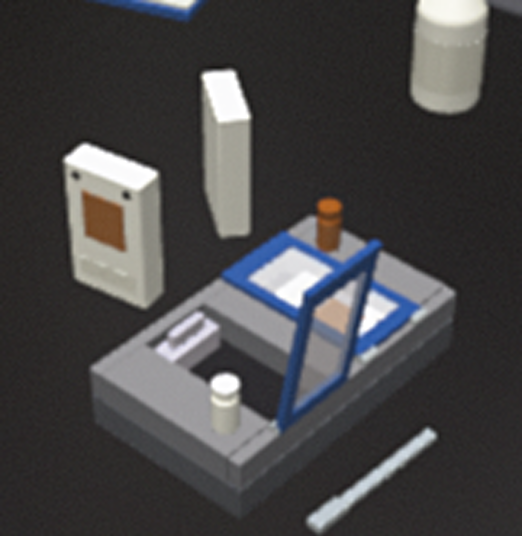

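View pics/k_side.png

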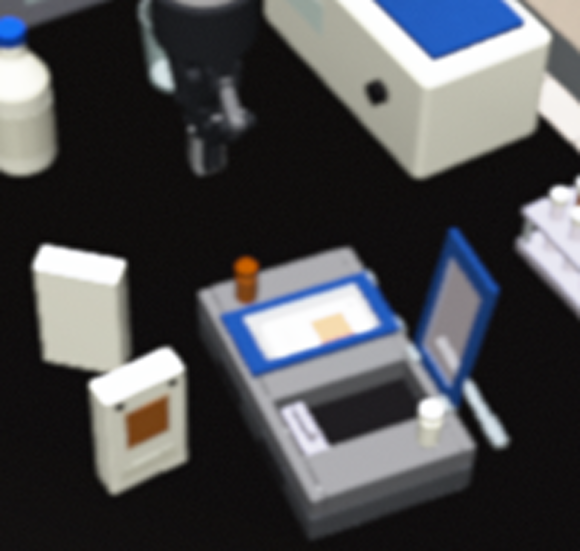

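View pics/k_wrist.png

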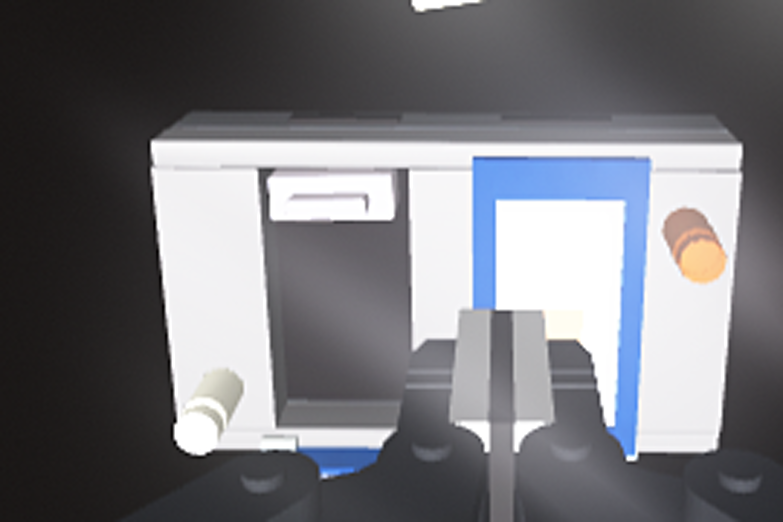

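The left lid is shut and level, with the window visible through its pane (side crop about (332,328)). The plug, right lid, vials and forceps look unmoved, so I'm handing in.

```bash
python3 -c "
from plant import robot
print(robot.sign_off())"
```

```text
the job is handed in; nothing more can be done
None
```

The job is done and handed in at about 10.9 s of the 45 s. The white cassette in the left bay, the smallest of the three look-alikes, is lying flat with its window up, and the left lid is fully shut over it.

- **How:** I pushed the cassette's upper part with the closed fingers until it tipped away from the robot. I then pushed the left lid from behind, over and down. Nothing was gripped or lifted.
- **Lid:** it met a hard stop with the fingertips at 64 mm, the height given for a shut lid. I pressed there with about 19 N down (about 20 N in all), and it stayed level after I lifted off.
- **Other things:** in the last pictures, the right lid, plug, vials, forceps and the two look-alike cassettes appear where they were. I judged this by eye and did not measure it. Some things farther out (jar, tip box) were outside those close-up crops, but the arm never went near them.

The robot ended clear of everything at about 0.31 m height. No check failed or disagreed.

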